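# Stack two turning blanks and hold the centring gauge over them

### The arm

A 7-joint arm with a two-finger parallel gripper is mounted at the origin on the work surface. World frame = base frame: x ahead of the robot, y to its left, z up, the work surface at z = 0. Lengths are in m, angles in rad, forces in N, time in s.
With the tool pointing down it reaches from about 0.425 to 0.975 m from the base axis. Payload 16.7 kg.
Tool frame: the origin (TCP) lies at the very end of the fingers, on their centre line; the grasp point (between the pads) lies 19 mm behind it; x points along the fingers, y is the direction in which the jaws open and shut, and the axes are right-handed (so a half turn about x gives the same grasp; the last joint's range is limited). The gripper opens to 85 mm and grips with 20 to 120 N. Pads are 22 mm wide; open, the fingers measure 114 mm over their backs; the gripper's body (76 mm by 85 mm) begins 54 mm behind the grasp point. The pads swing forward as they close: fully open they stand 13 mm farther back than shut.
Start: joints at [-1.274, 0.426, 0.074, 1.606, -0.034, 1.111, -0.067], TCP at [0.292, 0.609, 0.231] pointing down, gripper open.
Joint ranges: [-2.85, 2.85], [-0.5, 2.14], [-1.23, 1.37], [0.21, 2.46], [-1.02, 4.16], [0.16, 2.05], [-2.73, 2.73]. Speed limits (rad/s): [1.89, 1.89, 2.39, 2.39, 3.01, 3.01, 3.01].

### API

Orientations are given as a unit quaternion [w, x, y, z].
In Python, from bench import arm gives the robot as it stands.
- The arm moves only by the tool step_arm, never from a script. Its argument "increments" is a list of rows, each a list of 7 numbers: the finger opening in mm, from 0 to 85.4, then the shift along the world's x, y, z in mm, then the turn, a rotation vector about the world's x, y, z in degrees. In form: [[gripper, x, y, z, rx, ry, rz], ...]. A call has 1 to 20 rows; each row is the pose to reach, as a shift and turn from the pose measured when the call began; what a row does not reach only later rows make up. A row lasts 1/12 s, in which the tool goes at most 41.7 mm and 7.16 degrees, less where a joint would pass 70% of its speed; a pose out of reach is approached as far as the arm can. A call with a gripper value outside its range is refused whole. The fingers move at their own pace and stop on an object; "squeeze" is the grip in N (left out, the last holds). Time passes only in rows, so rows that repeat a pose let the fingers close. It gives the time, the measured TCP pose, the force and the opening at its end, in the units of the state.
- arm.read_state(): the state, without advancing time (a new reading comes with each control period).
- arm.snapshot(name): name is "side" or "top"; returns the picture (420x560x3 uint8, red, green, blue); there is no depth.
- arm.calibration(name): a dict with "camera_matrix" (3x3 intrinsics, pixels), "D" ([k1, k2, p1, p2, k3] as OpenCV has them; the pictures are not rectified), "eye" and "rotation" of the camera in the world. Camera axes: x right, y up, looking along -z (the intrinsics and any distortion apply to the point x, -y, -z); pixel columns grow to the right and rows downward; lengths in m; the calibration is good to about 2 mm. A picture is of the moment at which its call begins. calibration takes no time and is no camera call.
- arm.finish_job(): hands the job in, once; it reports no verdict.
Trained networks look in the newest picture that a camera, given by its name, has taken for a name from the list of things; names that differ only in an ending like _2 or _b are one class to them, and where a whole thing is asked for, a point or a joint stands for the part that bears it (a point fixed in the world has none). Each returns a list of dicts, best first, with "confidence" (0 to 1); they miss things now and then, are a little off and sometimes report something else, mostly with a low value. They report only what shows in the picture. A call takes as long as a camera call. They do not tell look-alikes from the thing itself.
- arm.boxes_of(label, camera): "location" ([column, row] as shares, 0 to 1, of the picture: columns of its width, rows of its height, amid what is visible of it).
- arm.spot_point(label, camera): "location" ([column, row] as shares, 0 to 1, of the picture: columns of its width, rows of its height: a listed point, or the origin of a listed thing).
The state is a dict: "t": time; "joint_pos": joint angles; "dq": joint speeds; "joint_efforts": joint torques, N m; "ee_pos": TCP position; "orientation": TCP orientation; "force": force on the tool from outside, world axes, zero at the start; "moment": the same for the moment, N m; "opening": finger opening in m.
Only numpy, scipy, OpenCV 4.12 (cv2) and the standard library are available. Lean on these libraries where they do the work, as an engineer would, in place of code of your own. Each camera call takes 0.05 s, during which the arm holds its last target. There are 200 camera calls.

### The job

Build the glue-up for turning: lay the wide wooden disc flat and centred on the steel faceplate of the jig, let go of it, then lay the narrow disc centred on top of it and let go. Then take the spring-return centring gauge by its knob, pull it towards you until it is at the mark (the finger at the arm's outer end over the small index pin beside the rail, so that the pointer stands over the plate's centre) and keep it there: finish while still holding the gauge steady at the mark. Leave everything else on the bench where it is.

Things in the scene. Friction and masses are not known exactly. Their poses are not given: they have to be found in the camera images.
- wide_disc: The wide turning blank: plain flat wooden disc, 58 mm across, 22 mm thick, lying flat on the bench (about 60 g). Origin at the centre of its underside, z up; a small dark centre dot on top.
- narrow_disc: The narrow turning blank: same wood, 44 mm across, 22 mm thick, lying flat on the bench (about 40 g). Origin at the centre of its underside, z up; a small dark centre dot on top.
- faceplate: Fixed round steel faceplate on the jig board, 84 mm across, 12 mm thick. Origin at the centre of its underside, 12 mm above the bench; its flat upper face 12 mm above the origin. Axes parallel to the jig's: +x away from the robot (turned with the jig), z up. The gauge's rail lies along x, 120 mm to its +y side.
- index_pin (a point): The mark: top of a small dark pointed steel pin standing on the jig board beyond the rail, 168 mm to the plate's +y side, at the same x as the plate's centre; 34 mm above the bench. Fixed to the faceplate.
- gauge: Sliding gauge, 0.45 kg, axes parallel to the jig's. Origin on the knob's axis 12 mm above the bench. Slides level along its -x (to the robot), travel 140 mm from its stop; a spring draws it back with 3 N at the stop plus 0.5 N per 10 mm. The mark is 75 to 110 mm out. Slide bar and rail 24 mm high; post and level cross arm (top at 81 mm) 110 mm behind the knob (heights above the origin).
- knob_grip (a point): Point on the axis of the gauge's upright turned wooden knob, 64 mm above the bench, a good height to pinch it from above. The knob is 22 mm in diameter, from 35 to 85 mm above the bench; around it only the rail, bar and index pin, all below 37 mm above the bench, within 90 mm. Moves with the gauge.
- pointer_tip (a point): Tip of the small pointer under the inner end of the gauge's cross arm, 75 mm above the bench, 7 mm above the finished stack's top. Moves with the gauge, on the line over the plate's centre; at the mark it stands over that centre.
- index_finger (a point): Lower point of the thin finger at the outer end of the cross arm, 39 mm above the bench, at the same x as the pointer. Moves with the gauge; at the mark it stands right above the index pin.
- octagon_blank: Bystander, to be left alone: eight-sided wooden blank, 60 across and 36 high mm. Origin at its underside.
- square_block: Bystander, to be left alone: upright square wooden block, 45 x 45 x 100 mm. Origin at its underside.
- turned_ring: Bystander, to be left alone: flat dark wooden ring, 52 across, 16 high, hole 32 mm. Origin at its underside.
- mallet: Bystander, to be left alone: wooden mallet lying flat, about 220 long, head 70 thick mm. Origin at its underside.
- gouge: Bystander, to be left alone: turning gouge lying flat, 290 long, dark wooden handle 28 thick mm. Origin at its underside.
- glue_bottle: Bystander, to be left alone: white upright bottle, 56 across, 150 high mm. Origin at its underside.
- spanner: Bystander, to be left alone: steel spanner lying flat.
Mind the look-alikes: they are no part of the job. What is shaped like the wide_disc but turquoise is not meant.

How it is judged:
By the outcome, as a careful person would: the job done as asked, in the order asked, and still so for the second after the job is handed in, while the arm keeps its last pose, push and grip.
It also fails if it takes over 61 s, if anything falls off the work surface, if the arm or the gripper's body presses on something with over 40 N, if the wrist force passes 120 N, or if a joint passes its speed limit or range.

## Working session

There is one attempt and no reset: what is moved stays moved. The work goes in short steps, Python scripts to look and compute and a tool call to move; the robot and the scene stay as the last step left them, time stands still between calls to the robot, and variables do not carry over. Pictures are saved under pics/ and viewed, about 8 in all and at most 12, crops included, and the job is handed in when it is done.

Besides the shell and the picture viewer there is one more tool, called after "Emit:" in YAML: its name, and indented under it one key for each argument. step_arm: Moves the arm, as the interface text tells. Its arguments: {"type":"object","properties":{"increments":{"type":"array","items":{"type":"array","items":{"type":"number"}}},"squeeze":{"type":"number"}},"required":["increments"]}

```bash
mkdir -p pics; cat > h.py <<'E'
from bench import arm
import numpy as np, cv2
def cal(c):
    k=arm.calibration(c); return np.array(k["camera_matrix"],float),np.array(k["D"],float),np.array(k["eye"],float),np.array(k["rotation"],float)
def ray(c,px):
    K,D,e,R=cal(c); u=cv2.undistortPoints(np.array([[px]],float),K,D)[0,0]
    return e,R@np.array([u[0],-u[1],-1.])
def at_z(c,px,z):
    e,d=ray(c,px); return e+d*(z-e[2])/d[2]
def proj(c,p):
    K,D,e,R=cal(c); q=R.T@(np.array(p,float)-e); q=np.array([q[0],-q[1],-q[2]])
    return cv2.projectPoints(q.reshape(1,1,3),np.zeros(3),np.zeros(3),K,D)[0].ravel()
def tri(p):  # {cam:px}
    A=np.zeros((3,3));b=np.zeros(3)
    for c,px in p.items():
        e,d=ray(c,px); d=d/np.linalg.norm(d); P=np.eye(3)-np.outer(d,d); A+=P;b+=P@e
    return np.linalg.solve(A,b)
def snap(c,f):
    im=arm.snapshot(c); cv2.imwrite(f"pics/{f}.png",np.ascontiguousarray(im[:,:,::-1])); return im
E
python3 - <<'E'
from h import *
for c in("top","side"):
    snap(c,c+"0"); print(c,cal(c)[2].round(3))
    for l in["wide_disc","narrow_disc","faceplate","index_pin","gauge","knob_grip","pointer_tip","index_finger"]:
        print(l,[( (np.array(r["location"])*[560,420]).round(1).tolist(),round(r["confidence"],2)) for r in arm.spot_point(l,c)[:3]])
a=cv2.imread("pics/top0.png");cv2.imwrite("pics/t0.png",cv2.resize(a,(800,600),interpolation=cv2.INTER_CUBIC))
a=cv2.imread("pics/side0.png");cv2.imwrite("pics/s0.png",cv2.resize(a,(800,600),interpolation=cv2.INTER_CUBIC))
s=arm.read_state();print(s)
E
```

```text
top [0.388 0.031 1.344]
wide_disc [([376.1, 208.6], 0.7), ([410.7, 232.6], 0.58), ([382.3, 238.2], 0.5)]
narrow_disc [([339.8, 205.5], 0.6)]
faceplate [([276.7, 205.2], 0.87)]
index_pin []
gauge []
knob_grip [([235.8, 203.2], 0.56)]
pointer_tip [([272.7, 172.9], 0.83)]
index_finger [([227.7, 169.9], 0.96)]
side [-0.255 -0.733  0.765]
wide_disc [([407.3, 334.4], 0.91), ([361.6, 313.5], 0.84), ([376.9, 283.6], 0.71)]
narrow_disc [([337.3, 263.7], 0.84), ([231.9, 189.9], 0.52)]
faceplate [([267.5, 223.2], 0.79)]
index_pin []
gauge [([230.4, 210.0], 0.66)]
knob_grip [([229.6, 191.8], 0.97)]
pointer_tip [([291.2, 185.2], 0.63)]
index_finger [([245.7, 177.1], 0.79)]
{'t': 0.9, 'joint_pos': array([-1.2735164 ,  0.42606097,  0.07387133,  1.60600503, -0.03408663,
        1.11081197, -0.06709214]), 'dq': array([-0.00113569, -0.00090839,  0.00211073, -0.00107441, -0.00072904,
       -0.00022095, -0.0001155 ]), 'joint_efforts': array([ 1.12741389e-03, -9.49548554e+01,  3.75759333e+00, -4.63887298e+01,
        1.92390417e-02,  2.41289781e-03,  1.91889546e-05]), 'ee_pos': array([0.29162992, 0.60870425, 0.23132476]), 'orientation': array([ 0.68952145,  0.1566485 ,  0.68954897, -0.15666407]), 'force': array([-0.72558509,  0.77406701, -0.72936261]), 'moment': array([-0.09083484,  0.02410913, -0.04464929]), 'opening': 0.08522425735149305}
```

View pics/t0.png

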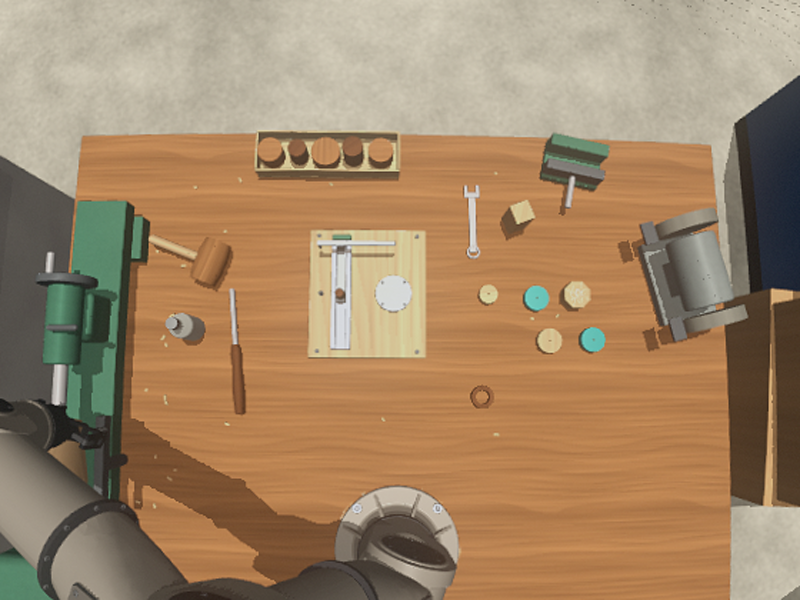

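View pics/s0.png

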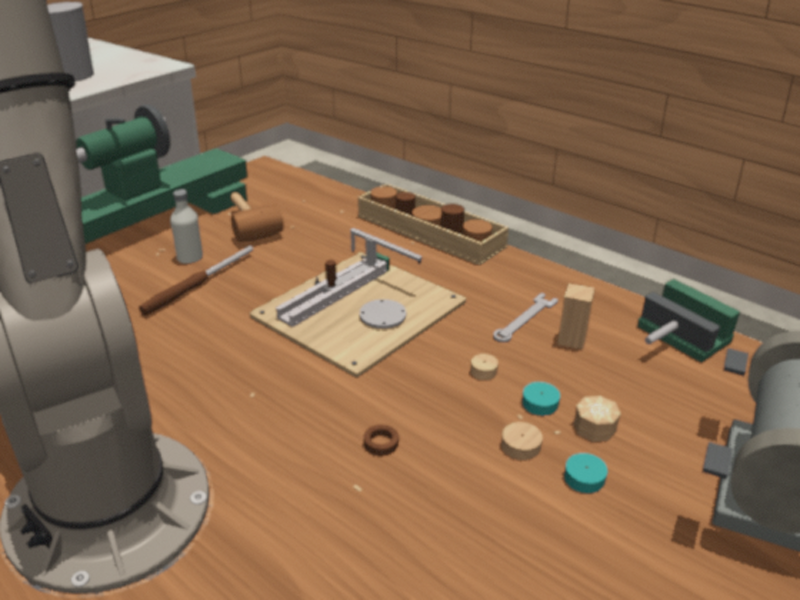

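Top view (800x600): wooden wide disc (549,340), narrow disc (488,294), faceplate (393,293), knob (340,294), pin (321,293), cross arm at row 243. The turquoise discs at (537,298) and (593,340) are look-alikes, and the octagon is at (577,294).

```bash
cat > m.py <<'E'
from h import *
def dot(im,c,guess,r=3):
    # dark dot: centroid of darkness near guess
    g=im.mean(2); x0,y0=np.round(guess).astype(int); w=g[y0-r:y0+r+1,x0-r:x0+r+1]
    d=np.clip(np.median(w)-w-6,0,None); yy,xx=np.mgrid[y0-r:y0+r+1,x0-r:x0+r+1]
    return np.array([(d*xx).sum(),(d*yy).sum()])/d.sum(), d.max()
def blob(mask,guess):
    n,l,s,ce=cv2.connectedComponentsWithStats(mask.astype(np.uint8))
    i=min(range(1,n),key=lambda k:np.hypot(*(ce[k]-guess))+(1e3 if s[k,4]<20 else 0)); return ce[i],s[i]
E
python3 - <<'E'
from m import *
t=cv2.imread("pics/top0.png")[:,:,::-1].astype(float); s=cv2.imread("pics/side0.png")[:,:,::-1].astype(float)
for n,gt,gs in(("wide",(384.5,238),(365,306)),("narrow",(341.7,205.8),(339,251.5))):
    for c,im,g in(("top",t,gt),("side",s,gs)):
        p,d=dot(im,c,g); print(n,c,p.round(2),d,at_z(c,p,.022).round(4))
# pale wood / metal masks
hsv=cv2.cvtColor(t.astype(np.uint8),cv2.COLOR_RGB2HSV); hs=cv2.cvtColor(s.astype(np.uint8),cv2.COLOR_RGB2HSV)
for p in((384,235),(380,238),(350,240),(275,205),(240,240)): print(p,hsv[p[1],p[0]])
m=(hsv[...,1]<40)&(hsv[...,2]>150); ce,st=blob(m,(275,205)); print("plate top",ce,st,at_z("top",ce,.024))
m=(hs[...,1]<60)&(hs[...,2]>110); ce,st=blob(m,(268,219)); print("plate side",ce,st,at_z("side",ce,.024))
m=(hsv[...,1]<135)&(hsv[...,2]>170)
for g in((384,238),(342,206)): ce,st=blob(m,g); print("disc",ce,st,at_z("top",ce,.018))
p,d=dot(t,"top",(224.7,205)); print("pin",p,d,at_z("top",p,.030))
a=t[150:260,200:430].astype(np.uint8)[:,:,::-1]; b=s[150:350,150:420].astype(np.uint8)[:,:,::-1]
cv2.imwrite("pics/c1.png",cv2.resize(a,None,fx=3.4,fy=3.4,interpolation=cv2.INTER_CUBIC))
E
```

```text
Traceback (most recent call last):
  File "h.py", line 9, in at_z
    e,d=ray(c,px); return e+d*(z-e[2])/d[2]
        ~~~^^^^^^
  File "h.py", line 7, in ray
    return e,R@np.array([u[0],-u[1],-1.])
             ~^~~~~~~~~~~~~~~~~~~~~~~~~~~
ValueError: matmul: Input operand 1 has a mismatch in its core dimension 0, with gufunc signature (n?,k),(k,m?)->(n?,m?) (size 3 is different from 4)
```

```bash
python3 - <<'E'
s=open("h.py").read()
s=s.replace('np.array(k["rotation"],float)\n','Rn.from_quat(k["rotation"],scalar_first=True).as_matrix()\n').replace("import numpy as np, cv2","import numpy as np, cv2\nfrom scipy.spatial.transform import Rotation as Rn")
open("h.py","w").write(s)
E
cat > a.py <<'E'
from m import *
t=cv2.imread("pics/top0.png")[:,:,::-1].astype(float); s=cv2.imread("pics/side0.png")[:,:,::-1].astype(float)
print(arm.calibration("top")["rotation"],"gripper px",proj("top",arm.read_state()["ee_pos"]))
for n,gt,gs in(("wide",(384.5,238),(365,306)),("narrow",(341.7,205.8),(339,251.5))):
    for c,im,g in(("top",t,gt),("side",s,gs)):
        p,d=dot(im,c,g); print(n,c,p.round(2),d,at_z(c,p,.022).round(4))
hsv=cv2.cvtColor(t.astype(np.uint8),cv2.COLOR_RGB2HSV); hs=cv2.cvtColor(s.astype(np.uint8),cv2.COLOR_RGB2HSV)
for p in((384,235),(380,238),(350,240),(275,202),(240,240)): print(p,hsv[p[1],p[0]])
m=(hsv[...,1]<40)&(hsv[...,2]>150); ce,st=blob(m,(275,205)); print("plate top",ce,st,at_z("top",ce,.024))
m=(hs[...,1]<60)&(hs[...,2]>110); ce,st=blob(m,(268,219)); print("plate side",ce,st,at_z("side",ce,.024))
m=(hsv[...,1]<135)&(hsv[...,2]>170)
for g in((384,238),(342,206)): ce,st=blob(m,g); print("disc",ce,st,at_z("top",ce,.018))
p,d=dot(t,"top",(224.7,205)); print("pin",p,d,at_z("top",p,.030))
a=t[150:260,200:430].astype(np.uint8)[:,:,::-1]
cv2.imwrite("pics/c1.png",cv2.resize(a,None,fx=3.4,fy=3.4,interpolation=cv2.INTER_CUBIC))
E
python3 a.py
```

```text
[ 0.70878227  0.03711016 -0.04946881 -0.70271143] gripper px [ 59.93636912 294.33001786]
wide top [384.5 238. ] 34.333333333333314 [ 0.4705 -0.3501  0.022 ]
wide side [365.21 304.14] 24.666666666666686 [ 0.4715 -0.3509  0.022 ]
narrow top [341.7  204.87] 50.333333333333314 [ 0.5792 -0.2087  0.022 ]
narrow side [338.75 252.61] 17.0 [ 0.5792 -0.2085  0.022 ]
(384, 235) [ 19  88 211]
(380, 238) [ 21  83 212]
(350, 240) [ 15 143 177]
(275, 202) [ 60   4 217]
(240, 240) [111   8 222]
plate top [274.98425197 204.86220472] [263 193  25  25 508] [0.57666683 0.0118163  0.024     ]
plate side [267.63207547 218.63584906] [251 209  34  21 530] [0.57524869 0.00907489 0.024     ]
disc [384.77777778 237.94238683] [376 230  18  17 243] [ 0.47092977 -0.35217924  0.018     ]
disc [341.81294964 205.07194245] [336 199  13  13 139] [ 0.57912847 -0.20983403  0.018     ]
pin [224.35787211 204.90811392] 88.66666666666667 [0.57404002 0.1771841  0.03      ]
```

View pics/c1.png

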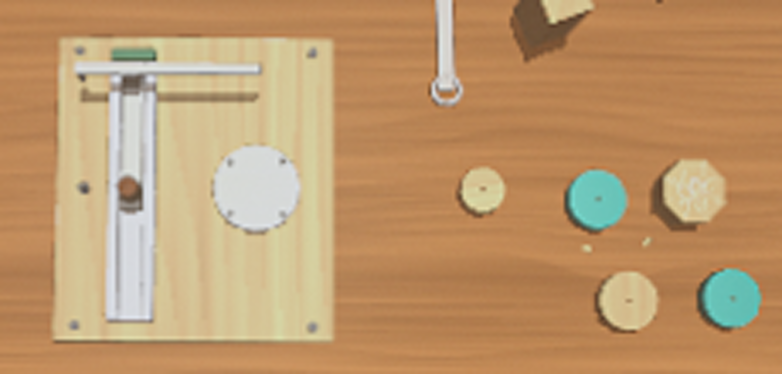

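The crop shows no obstacle between the discs and the jig, and both cameras agree on all the targets. Moving to the wide disc now.

Emit:
step_arm:
  increments:
    - [85, 308, -509, 20, 0, 0, 25.6]
    - [85, 308, -509, 20, 0, 0, 25.6]
    - [85, 308, -509, 20, 0, 0, 25.6]
    - [85, 308, -509, 20, 0, 0, 25.6]
    - [85, 308, -509, 20, 0, 0, 25.6]
    - [85, 308, -509, 20, 0, 0, 25.6]
    - [85, 308, -509, 20, 0, 0, 25.6]
    - [85, 308, -509, 20, 0, 0, 25.6]
    - [85, 308, -509, 20, 0, 0, 25.6]
    - [85, 308, -509, 20, 0, 0, 25.6]
    - [85, 308, -509, 20, 0, 0, 25.6]
    - [85, 308, -509, 20, 0, 0, 25.6]
    - [85, 308, -509, 20, 0, 0, 25.6]
    - [85, 179, -960, -60, 0, 0, 25.6]
    - [85, 179, -960, -60, 0, 0, 25.6]
    - [85, 179, -960, -60, 0, 0, 25.6]
    - [85, 179, -960, -60, 0, 0, 25.6]
    - [85, 179, -960, -60, 0, 0, 25.6]
    - [85, 179, -960, -60, 0, 0, 25.6]
    - [85, 179, -960, -60, 0, 0, 25.6]
  squeeze: 30

```text
t: 2.57
ee_pos: [0.5136, -0.1383, 0.2052]
orientation: [0.707, -0.0, 0.707, 0.0]
force: [1.2, 0.9, -0.2]
opening: 0.0849
```

Emit:
step_arm:
  increments:
    - [80, -42.5, -212.2, -85, 0, 0, 0]
    - [80, -42.5, -212.2, -85, 0, 0, 0]
    - [80, -42.5, -212.2, -85, 0, 0, 0]
    - [80, -42.5, -212.2, -85, 0, 0, 0]
    - [80, -42.5, -212.2, -85, 0, 0, 0]
    - [80, -42.5, -212.2, -85, 0, 0, 0]
    - [80, -42.5, -212.2, -85, 0, 0, 0]
    - [80, -42.5, -212.2, -130, 0, 0, 0]
    - [80, -42.5, -212.2, -160, 0, 0, 0]
    - [80, -42.5, -212.2, -160, 0, 0, 0]
    - [80, -42.5, -212.2, -160, 0, 0, 0]
    - [80, -42.5, -212.2, -160, 0, 0, 0]

```text
t: 3.57
ee_pos: [0.4718, -0.3509, 0.0468]
orientation: [0.708, -0.0, 0.706, -0.0]
force: [-0.4, -1.0, 0.3]
opening: 0.0803
```

```bash
python3 - <<'E'
from m import *
a=snap("side","s1");s=arm.read_state();print(s["ee_pos"],s["opening"],proj("side",s["ee_pos"]),proj("side",[.471,-.3505,.022]))
cv2.imwrite("pics/s1c.png",cv2.resize(np.ascontiguousarray(a[200:360,290:500,::-1]),None,fx=3.6,fy=3.6,interpolation=cv2.INTER_CUBIC))
E
```

```text
[ 0.47212205 -0.35106682  0.0472298 ] 0.0801830407957255 [366.70891871 294.82388578] [364.93017994 304.17592237]
```

View pics/s1c.png

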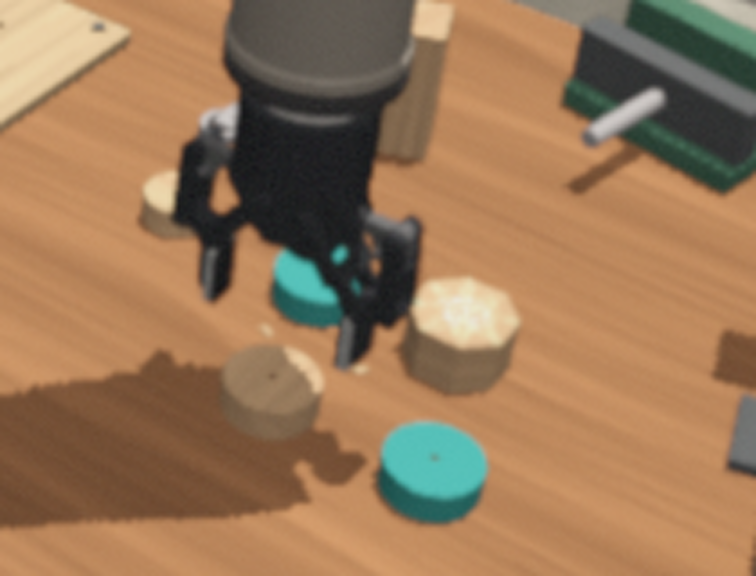

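Open fingers straddle the wide disc (dot at crop 272,375); the turquoise ones are clear. Going down to grip.

Emit:
step_arm:
  increments:
    - [80, -1, 0.5, -20, 0, 0, 0]
    - [80, -1, 0.5, -38, 0, 0, 0]
    - [80, -1, 0.5, -43, 0, 0, 0]
    - [80, -1, 0.5, -43, 0, 0, 0]
    - [45, -1, 0.5, -43, 0, 0, 0]
    - [45, -1, 0.5, -43, 0, 0, 0]
    - [45, -1, 0.5, -43, 0, 0, 0]
    - [45, -1, 0.5, -43, 0, 0, 0]
    - [45, -1, 0.5, -43, 0, 0, 0]
    - [45, -1, 0.5, -43, 0, 0, 0]
    - [45, -1, 0.5, -43, 0, 0, 0]
    - [45, -1, 0.5, -43, 0, 0, 0]
  squeeze: 30

```text
t: 4.62
ee_pos: [0.4719, -0.351, 0.0059]
orientation: [0.709, -0.001, 0.705, -0.001]
force: [-1.3, 0.8, 9.4]
opening: 0.0569
```

Emit:
step_arm:
  increments:
    - [45, 0, 0, 40, 0, 0, 0]
    - [45, 0, 0, 80, 0, 0, 0]
    - [45, 105.1, 362, 110, 0, 0, 0]
    - [45, 105.1, 362, 110, 0, 0, 0]
    - [45, 105.1, 362, 110, 0, 0, 0]
    - [45, 105.1, 362, 110, 0, 0, 0]
    - [45, 105.1, 362, 110, 0, 0, 0]
    - [45, 105.1, 362, 110, 0, 0, 0]
    - [45, 105.1, 362, 110, 0, 0, 0]
    - [45, 105.1, 362, 110, 0, 0, 0]
    - [45, 105.1, 362, 110, 0, 0, 0]
    - [45, 105.1, 362, 110, 0, 0, 0]
    - [45, 105.1, 362, 110, 0, 0, 0]
    - [45, 105.1, 362, 80, 0, 0, 0]
    - [45, 105.1, 362, 60, 0, 0, 0]
    - [45, 105.1, 362, 60, 0, 0, 0]
    - [45, 105.1, 362, 60, 0, 0, 0]

```text
t: 6.03
ee_pos: [0.5764, 0.0096, 0.0661]
orientation: [0.708, -0.0, 0.706, -0.001]
force: [0.4, -0.2, -0.6]
opening: 0.0567
```

```bash
python3 - <<'E'
from m import *
a=snap("side","s2");b=snap("top","t2");s=arm.read_state();print(s["ee_pos"],s["orientation"],s["opening"],s["force"])
f=lambda im,x,y,w,h,k:cv2.resize(np.ascontiguousarray(im[y:y+h,x:x+w,::-1]),(400,400),interpolation=cv2.INTER_CUBIC)
cv2.imwrite("pics/st2.png",np.hstack([f(a,210,150,110,110,0),f(b,220,150,100,100,0)]))
for l in ("faceplate","wide_disc"): 
  for c in("side","top"): print(l,c,[((np.array(r["location"])*[560,420]).round(1).tolist(),round(r["confidence"],2)) for r in arm.spot_point(l,c)[:4]])
E
```

```text
[0.57762277 0.01007048 0.06733805] [ 7.09287040e-01 -3.09486080e-04  7.04918964e-01 -1.02595066e-03] 0.05686210753039563 [ 0.44906878 -0.00480741 -0.84249696]
faceplate side [([265.5, 225.5], 0.66)]
faceplate top [([238.6, 206.2], 0.5), ([165.2, 240.4], 0.35), ([134.5, 230.9], 0.25)]
wide_disc side [([375.9, 281.4], 0.73), ([407.7, 336.9], 0.73), ([267.0, 204.0], 0.63)]
wide_disc top [([376.2, 212.0], 0.64), ([415.8, 234.8], 0.49), ([338.8, 205.8], 0.42)]
```

View pics/st2.png

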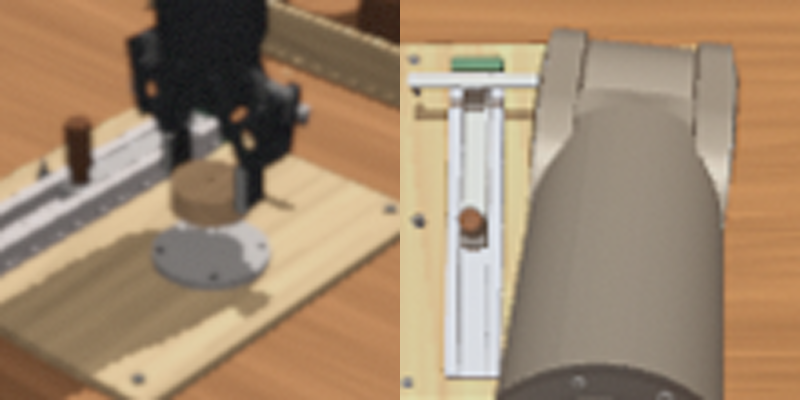

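The disc is held above the plate and hangs level in the side view (about crop 208,190); the top view is blocked by the arm. Lowering.

Emit:
step_arm:
  increments:
    - [45, -0.5, 1.2, -20, 0, 0, 0]
    - [45, -0.5, 1.2, -30, 0, 0, 0]
    - [45, -0.5, 1.2, -36, 0, 0, 0]
    - [45, -0.5, 1.2, -36, 0, 0, 0]
    - [45, -0.5, 1.2, -36, 0, 0, 0]
    - [45, -0.5, 1.2, -36, 0, 0, 0]

```text
t: 6.83
ee_pos: [0.5773, 0.0119, 0.0314]
orientation: [0.709, -0.0, 0.705, -0.001]
force: [0.3, -0.9, -1.3]
opening: 0.0565
```

Emit:
step_arm:
  increments:
    - [45, 0.2, -0.4, -1, 0, 0, 0]
    - [45, 0.2, -0.4, -2, 0, 0, 0]
    - [45, 0.2, -0.4, -2, 0, 0, 0]
    - [45, 0.2, -0.4, -2, 0, 0, 0]

```text
t: 7.17
ee_pos: [0.5775, 0.0115, 0.0295]
orientation: [0.709, -0.0, 0.705, -0.001]
force: [-0.7, -0.6, -0.1]
opening: 0.0564
```

Emit:
step_arm:
  increments:
    - [45, 0, 0, -1, 0, 0, 0]
    - [45, 0, 0, -2, 0, 0, 0]
    - [45, 0, 0, -2, 0, 0, 0]
    - [45, 0, 0, -2, 0, 0, 0]

```text
t: 7.5
ee_pos: [0.5777, 0.0115, 0.0289]
orientation: [0.71, -0.0, 0.705, -0.0]
force: [-10.9, 0.3, 30.2]
opening: 0.0566
```

Emit:
step_arm:
  increments:
    - [45, 0, 0, 0.5, 0, 0, 0]
    - [80, 0, 0, 0.5, 0, 0, 0]
    - [80, 0, 0, 0.5, 0, 0, 0]
    - [80, 0, 0, 0.5, 0, 0, 0]
    - [80, 0, 0, 0.5, 0, 0, 0]
    - [80, 0, 0, 1, 0, 0, 0]
    - [80, 0, 0, 30, 0, 0.4, 0]
    - [80, 0, 0, 70, 0, 0.4, 0]
    - [80, 1.5, -220.5, 80, 0, 0.4, 0]
    - [80, 1.5, -220.5, 80, 0, 0.4, 0]
    - [80, 1.5, -220.5, 80, 0, 0.4, 0]
    - [80, 1.5, -220.5, 80, 0, 0.4, 0]
    - [80, 1.5, -220.5, 80, 0, 0.4, 0]
    - [70, 1.5, -220.5, 80, 0, 0.4, 0]
    - [70, 1.5, -220.5, 50, 0, 0.4, 0]
    - [70, 1.5, -220.5, 15, 0, 0.4, 0]
    - [70, 1.5, -220.5, 15, 0, 0.4, 0]
    - [70, 1.5, -220.5, 15, 0, 0.4, 0]

```text
t: 9.0
ee_pos: [0.578, -0.2086, 0.0429]
orientation: [0.706, 0.0, 0.708, -0.0]
force: [0.0, -0.6, 1.2]
opening: 0.0701
```

```bash
python3 - <<'E'
from m import *
a=snap("side","s3");b=snap("top","t3");s=arm.read_state();print(s["ee_pos"],s["orientation"],s["opening"],s["force"])
f=lambda im,x,y,w,h:cv2.resize(np.ascontiguousarray(im[y:y+h,x:x+w,::-1]),(400,400),interpolation=cv2.INTER_CUBIC)
cv2.imwrite("pics/st3.png",np.hstack([f(a,230,160,130,130),f(b,240,160,110,110)]))
for c,im,z in(("side",a,.046),("top",b,.046)):
    g=proj(c,[.5767,.0113,.046]); p,d=dot(im.astype(float),c,g); print(c,g,p,d,at_z(c,p,.046))
E
```

```text
[ 0.57987474 -0.20910515  0.04538863] [ 7.07525518e-01 -2.48853526e-04  7.06687563e-01 -5.16928295e-04] 0.07006147294891057 [0.3152385  0.86578523 0.2378109 ]
side [267.29837588 210.82762315] [267.4875  210.54375] 14.666666666666657 [0.57800544 0.0118184  0.046     ]
top [275.25307553 203.89027894] [275.12408759 203.94160584] 32.666666666666686 [0.57652844 0.01171502 0.046     ]
```

View pics/st3.png

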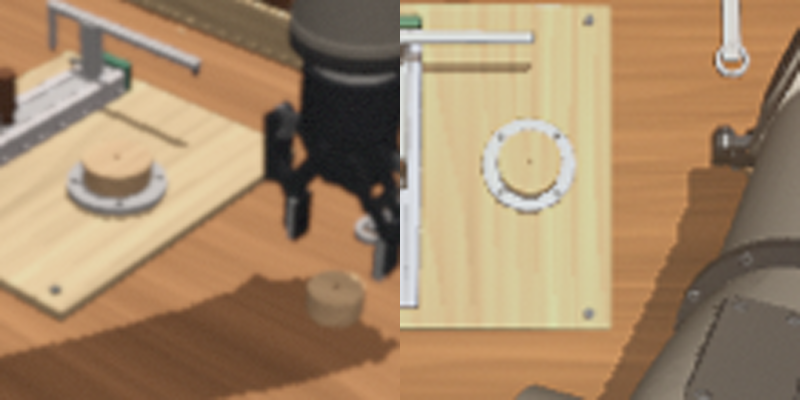

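The wide disc sits flat and centred: top dot (0.5765, 0.0117) against plate centre (0.5767, 0.0118). The narrow disc is next, below the open fingers.

Emit:
step_arm:
  increments:
    - [70, -0.7, 0.4, -18, 0, 0, 0]
    - [70, -0.7, 0.4, -30, 0, 0, 0]
    - [70, -0.7, 0.4, -35.5, 0, 0, 0]
    - [70, -0.7, 0.4, -35.5, 0, 0, 0]
    - [70, -0.7, 0.4, -35.5, 0, 0, 0]
    - [32, -0.7, 0.4, -35.5, 0, 0, 0]
    - [32, -0.7, 0.4, -35.5, 0, 0, 0]
    - [32, -0.7, 0.4, -35.5, 0, 0, 0]
    - [32, -0.7, 0.4, -35.5, 0, 0, 0]
    - [32, -0.7, 0.4, -35.5, 0, 0, 0]
    - [32, -0.7, 0.4, -35.5, 0, 0, 0]
    - [32, -0.7, 0.4, -35.5, 0, 0, 0]
    - [32, -0.7, 0.4, -35.5, 0, 0, 0]
  squeeze: 30

```text
t: 10.18
ee_pos: [0.5796, -0.2089, 0.0108]
orientation: [0.708, -0.0, 0.706, -0.001]
force: [-2.4, -0.1, 8.0]
opening: 0.0426
```

Emit:
step_arm:
  increments:
    - [32, 0, 0, 40, 0, 0, 0]
    - [32, 0, 0, 80, 0, 0, 0]
    - [32, -2.7, 220.4, 110, 0, 0, 0]
    - [32, -2.7, 220.4, 110, 0, 0, 0]
    - [32, -2.7, 220.4, 110, 0, 0, 0]
    - [32, -2.7, 220.4, 110, 0, 0, 0]
    - [32, -2.7, 220.4, 110, 0, 0, 0]
    - [32, -2.7, 220.4, 110, 0, 0, 0]
    - [32, -2.7, 220.4, 110, 0, 0, 0]
    - [32, -2.7, 220.4, 80, 0, 0, 0]
    - [32, -2.7, 220.4, 60, 0, 0, 0]
    - [32, -2.7, 220.4, 55, 0, 0, 0]
    - [32, -2.7, 220.4, 50, 0, 0, 0]
    - [32, -2.7, 220.4, 50, 0, 0, 0]
    - [32, -2.7, 220.4, 50, 0, 0, 0]
    - [32, -2.7, 220.4, 50, 0, 0, 0]

```text
t: 11.52
ee_pos: [0.5776, 0.0113, 0.0619]
orientation: [0.708, 0.0, 0.706, -0.001]
force: [-0.4, -0.4, -0.1]
opening: 0.0424
```

Emit:
step_arm:
  increments:
    - [32, -0.7, 0.2, -2, 0, 0, 0]
    - [32, -0.7, 0.2, -4, 0, 0, 0]
    - [32, -0.7, 0.2, -4, 0, 0, 0]
    - [32, -0.7, 0.2, -4, 0, 0, 0]

```text
t: 11.85
ee_pos: [0.5769, 0.0115, 0.0579]
orientation: [0.708, -0.0, 0.706, -0.001]
force: [0.2, 0.7, 0.3]
opening: 0.0423
```

```bash
python3 - <<'E'
from m import *
a=snap("side","s4");s=arm.read_state();print(s["ee_pos"],s["force"])
p,d=dot(a.astype(float),"side",proj("side",[.5773,.0118,.069])); print(p,d,at_z("side",p,.069))
E
```

```text
[0.57684166 0.01151826 0.05789746] [ 0.51099442 -0.81866539 -1.27880575]
[268.61764706 202.11764706] 8.0 [0.58247817 0.01178953 0.069     ]
```

Emit:
step_arm:
  increments:
    - [32, 0, 0, -1, 0, 0, 0]
    - [32, 0, 0, -1.7, 0, 0, 0]
    - [32, 0, 0, -1.7, 0, 0, 0]
    - [32, 0, 0, -1.7, 0, 0, 0]

```text
t: 12.23
ee_pos: [0.577, 0.0115, 0.0568]
orientation: [0.709, 0.0, 0.706, -0.001]
force: [-2.8, -0.4, 11.5]
opening: 0.0426
```

Emit:
step_arm:
  increments:
    - [32, 0, 0, 0.5, 0, 0, 0]
    - [70, 0, 0, 0.5, 0, 0, 0]
    - [70, 0, 0, 0.5, 0, 0, 0]
    - [70, 0, 0, 0.5, 0, 0, 0]
    - [70, 0, 0, 0.5, 0, 0, 0]
    - [70, 0, 0, 1, 0, 0, 0]
    - [70, 0, 0, 30, 0, 0, 0]
    - [70, 0, 0, 70, 0, 0, 0]
    - [70, 0, 0, 110, 0, 0, 0]
    - [70, 0, -230, 110, 0, 0, 0]
    - [70, 0, -230, 110, 0, 0, 0]
    - [70, 0, -230, 110, 0, 0, 0]
    - [70, 0, -230, 110, 0, 0, 0]
    - [70, 0, -230, 110, 0, 0, 0]
    - [70, 0, -230, 110, 0, 0, 0]
    - [70, 0, -230, 110, 0, 0, 0]
    - [70, 0, -230, 110, 0, 0, 0]

```text
t: 13.65
ee_pos: [0.5765, -0.2201, 0.1666]
orientation: [0.708, 0.001, 0.706, -0.002]
force: [-0.1, -0.6, 0.3]
opening: 0.0699
```

```bash
cat > v.py <<'E'
from m import *
a=snap("side","s5");b=snap("top","t5")
f=lambda im,x,y,w,h:cv2.resize(np.ascontiguousarray(im[y:y+h,x:x+w,::-1]),(400,400),interpolation=cv2.INTER_CUBIC)
cv2.imwrite("pics/st5.png",np.hstack([f(a,205,150,110,110),f(b,215,145,85,85)]))
for c,im in(("side",a),("top",b)):
    g=proj(c,[.5767,.0113,.068]); p,d=dot(im.astype(float),c,g); print(c,g,p,d,at_z(c,p,.068))
for l,z in(("knob_grip",.064),("pointer_tip",.075),("index_finger",.039),("index_pin",.034)):
    q={}
    for c in("top","side"):
        r=arm.spot_point(l,c)[:1]
        if r: q[c]=np.array(r[0]["location"])*[560,420]; print(l,c,q[c].round(1),r[0]["confidence"],at_z(c,q[c],z).round(4))
    if len(q)==2: print("tri",tri(q).round(4))
E
python3 v.py
```

```text
side [267.23923973 203.44388895] [268.         201.97142857] 7.333333333333314 [0.58318569 0.01449458 0.068     ]
top [275.36825051 202.89421987] [275.34042553 203.22340426] 29.666666666666657 [0.57564338 0.01138024 0.068     ]
knob_grip top [236.1 203.5] 0.8 [0.5741 0.1361 0.064 ]
knob_grip side [230.3 190.5] 0.68 [0.5659 0.1314 0.064 ]
tri [0.5739 0.1376 0.0582]
pointer_tip top [275.6 171.6] 0.57 [0.6765 0.0115 0.075 ]
pointer_tip side [290.6 185.2] 0.95 [0.676  0.0175 0.075 ]
tri [0.6742 0.0132 0.0779]
index_finger top [226.1 172.6] 0.75 [0.6797 0.1732 0.039 ]
index_finger side [247.9 175.8] 0.73 [0.6865 0.1826 0.039 ]
tri [0.6775 0.1729 0.0464]
```

View pics/st5.png

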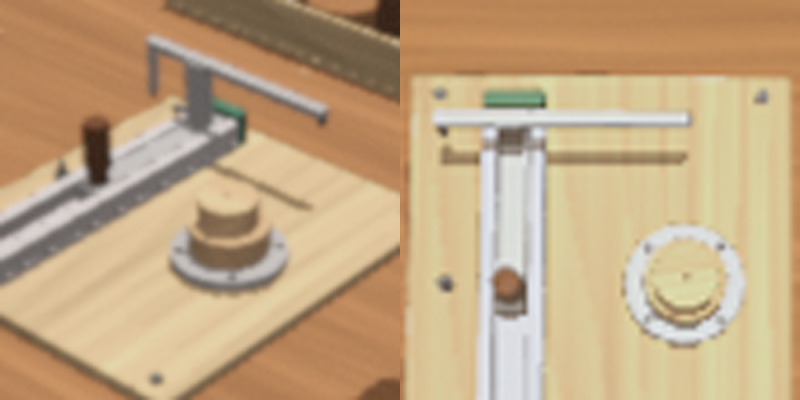

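Stack is concentric on the plate (top crop: dot at 686,276; ring even all round). The knob is at 505,281 and the pin at 446,284. Next I measure the knob and the pull distance.

```bash
cat > k.py <<'E'
from m import *
b=cv2.imread("pics/t5.png")[:,:,::-1]; h=cv2.cvtColor(np.ascontiguousarray(b),cv2.COLOR_RGB2HSV)
m=(h[...,2]<190)&(h[...,1]>110); m2=np.zeros_like(m); m2[198:209,233:243]=m[198:209,233:243]
yy,xx=np.nonzero(m2); print("knob blob",len(xx),xx.mean(),yy.mean(),at_z("top",(xx.mean(),yy.mean()),.08))
print(proj("top",[.574,.1355,.085]))
# cross arm: centre rows per column (bright, low sat)
for x in (226,230,250,258,266,272):
    w=(b[164:178,x].astype(float).mean(1)-180).clip(0)*(h[164:178,x,1]<40); r=(w*np.arange(164,178)).sum()/w.sum(); print(x,round(r,2),at_z("top",(x,r),.093).round(4))
p,d=dot(b.astype(float),"top",(224.7,205)); print("pin",p,at_z("top",p,.03),at_z("top",p,.034))
for z in(.012,.024): print(proj("top",[.5767,.0113,z]))
E
python3 k.py
```

```text
knob blob 20 237.2 204.85 [0.56753402 0.13128779 0.08      ]
[235.77354039 202.56581619]
226 169.11 [0.6789 0.1678 0.093 ]
230 169.11 [0.679  0.1552 0.093 ]
250 169.2 [0.6793 0.0923 0.093 ]
258 169.18 [0.6797 0.0672 0.093 ]
266 169.56 [0.6787 0.042  0.093 ]
272 169.57 [0.6789 0.0231 0.093 ]
pin [224.35634029 204.90155163] [0.5740616  0.17718962 0.03      ] [0.57349536 0.17674603 0.034     ]
[275.08242548 205.36613226]
[275.14166938 204.85376159]
```

Emit:
step_arm:
  increments:
    - [50, -8.5, 351.6, 0, 0, 0, 0]
    - [50, -8.5, 351.6, 0, 0, 0, 0]
    - [50, -8.5, 351.6, 0, 0, 0, 0]
    - [50, -8.5, 351.6, 0, 0, 0, 0]
    - [50, -8.5, 351.6, 0, 0, 0, 0]
    - [50, -8.5, 351.6, 0, 0, 0, 0]
    - [50, -8.5, 351.6, 0, 0, 0, 0]
    - [50, -8.5, 351.6, 0, 0, 0, 0]
    - [50, -8.5, 351.6, 0, 0, 0, 0]
    - [50, -8.5, 351.6, 0, 0, 0, 0]
    - [50, -8.5, 351.6, 0, 0, 0, 0]
    - [50, -8.5, 351.6, 0, 0, 0, 0]
    - [50, -8.5, 351.6, -40, 0, 0, 0]
    - [50, -8.5, 351.6, -67, 0, 0, 0]
    - [50, -8.5, 351.6, -67, 0, 0, 0]
    - [50, -8.5, 351.6, -67, 0, 0, 0]
  squeeze: 60

```text
t: 15.48
ee_pos: [0.5682, 0.132, 0.0994]
orientation: [0.708, 0.0, 0.706, -0.001]
force: [1.6, -0.3, 0.8]
opening: 0.0499
```

```bash
python3 - <<'E'
from m import *
a=snap("side","s6");s=arm.read_state();print(s["ee_pos"],s["orientation"],s["opening"],proj("side",s["ee_pos"]))
cv2.imwrite("pics/s6c.png",cv2.resize(np.ascontiguousarray(a[120:240,180:310,::-1]),None,fx=4,fy=4,interpolation=cv2.INTER_CUBIC))
E
```

```text
[0.56917794 0.13243217 0.10072918] [ 7.08590415e-01  3.62833734e-04  7.05619147e-01 -1.05467990e-03] 0.04994132901082468 [230.31104848 177.70616748]
```

View pics/s6c.png

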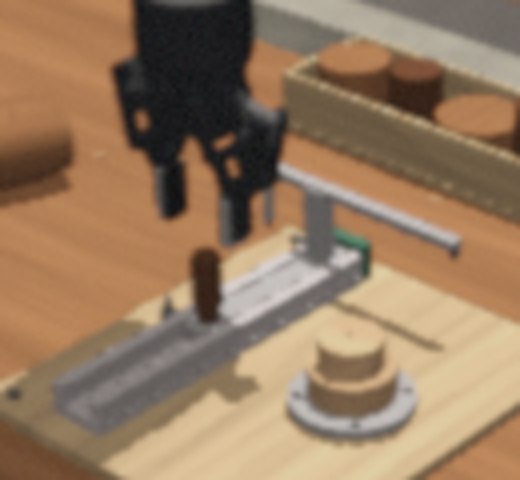

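The knob top (crop 205,253) lies right below the middle of the fingertips (202,226). Descending and pinching.

Emit:
step_arm:
  increments:
    - [50, -1, -0.9, -25, 0, 0, 0]
    - [50, -1, -0.9, -45, 0, 0, 0]
    - [50, -1, -0.9, -54, 0, 0, 0]
    - [50, -1, -0.9, -54, 0, 0, 0]
    - [10, -1, -0.9, -54, 0, 0, 0]
    - [10, -1, -0.9, -54, 0, 0, 0]
    - [10, -1, -0.9, -54, 0, 0, 0]
    - [10, -1, -0.9, -54, 0, 0, 0]
    - [10, -1, -0.9, -54, 0, 0, 0]
    - [10, -1, -0.9, -54, 0, 0, 0]
    - [10, -1, -0.9, -54, 0, 0, 0]
    - [10, -1, -0.9, -54, 0, 0, 0]
  squeeze: 60

```text
t: 16.53
ee_pos: [0.5692, 0.132, 0.0485]
orientation: [0.709, 0.001, 0.705, -0.001]
force: [-0.9, 0.6, 6.8]
opening: 0.0209
```

Emit:
step_arm:
  increments:
    - [10, -8, 0, 0, 0, 0, 0]
    - [10, -16, -0.1, 0, 0, 0, 0]
    - [10, -24, -0.2, 0, 0, 0, 0]
    - [10, -32, -0.3, 0, 0, 0, 0]
    - [10, -40, -0.4, 0, 0, 0, 0]
    - [10, -48, -0.4, 0, 0, 0, 0]
    - [10, -56, -0.5, 0, 0, 0, 0]
    - [10, -64, -0.6, 0, 0, 0, 0]
    - [10, -72, -0.7, 0, 0, 0, 0]
    - [10, -80, -0.7, 0, 0, 0, 0]
    - [10, -88, -0.8, 0, 0, 0, 0]
    - [10, -94, -0.8, 0, 0, 0, 0]
    - [10, -98, -0.9, 0, 0, 0, 0]
    - [10, -98, -0.9, 0, 0, 0, 0]
    - [10, -98, -0.9, 0, 0, 0, 0]

```text
t: 17.78
ee_pos: [0.4711, 0.1318, 0.0487]
orientation: [0.71, 0.001, 0.704, -0.0]
force: [8.6, 5.5, -26.2]
opening: 0.0207
```

```bash
cat > g.py <<'E'
from m import *
import sys
n=sys.argv[1]
a=snap("side","s"+n);b=snap("top","t"+n);s=arm.read_state();print(s["t"],s["ee_pos"],s["opening"],s["force"])
f=lambda im,x,y,w,h:cv2.resize(np.ascontiguousarray(im[y:y+h,x:x+w,::-1]),(400,400),interpolation=cv2.INTER_CUBIC)
cv2.imwrite(f"pics/st{n}.png",np.hstack([f(a,210,160,90,90),f(b,215,165,80,80)]))
for l,z in(("pointer_tip",.075),("index_finger",.039)):
    for c in("top","side"):
        for r in arm.spot_point(l,c)[:1]:
            q=np.array(r["location"])*[560,420]; print(l,c,q.round(1),r["confidence"],at_z(c,q,z).round(4))
for c in("top","side"): print("expect pin",proj(c,[.5740,.1768,.034]),"fing",proj(c,[.5740,.1768,.039]),"ptr",proj(c,[.5767,.0115,.075]))
E
python3 g.py 7
```

```text
17.8833 [0.47132063 0.13180663 0.04865689] 0.020685913698116825 [  6.70538964   5.53163299 -25.85704167]
pointer_tip top [274.9 199.4] 0.46 [0.5868 0.013  0.075 ]
index_finger top [225.1 203.6] 0.78 [0.577  0.1738 0.039 ]
index_finger side [221.1 188.5] 0.81 [0.5863 0.1891 0.039 ]
expect pin [224.34341972 204.74788294] fing [224.17775432 204.5295694 ] ptr [275.34236884 202.56955478]
expect pin [221.09773181 193.31156279] fing [220.99927522 191.72918063] ptr [267.16027281 201.03910503]
```

View pics/st7.png

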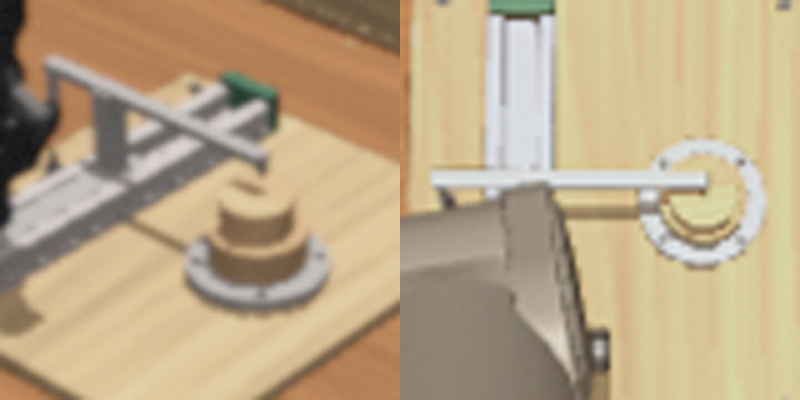

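Gauge is nearly there: in the top crop the arm (row 180) still lies slightly behind the disc's centre and the pin. I'll measure what remains.

```bash
cat > w.py <<'E'
from m import *
import sys
b=cv2.imread(f"pics/t{sys.argv[1]}.png")[:,:,::-1].astype(float); r0=int(sys.argv[2])
def row(x):
    c=np.linalg.norm(b[r0-7:r0+8,x]-[225,225,225],axis=1)
    w=(b[r0-7:r0+8,x,2]-175).clip(0); return (w*np.arange(r0-7,r0+8)).sum()/w.sum()
for x in(224,228,230,247,252,256,260): r=row(x); print(x,round(r,2),at_z("top",(x,r),.093).round(4))
E
python3 w.py 7 201; echo; python3 w.py 5 170
```

```text
224 200.19 [0.5799 0.1717 0.093 ]
228 200.17 [0.5801 0.1592 0.093 ]
230 200.17 [0.5802 0.153  0.093 ]
247 200.11 [0.5809 0.1001 0.093 ]
252 200.12 [0.581  0.0845 0.093 ]
256 200.12 [0.5811 0.072  0.093 ]
260 200.11 [0.5813 0.0596 0.093 ]

224 169.22 [0.6785 0.1741 0.093 ]
228 169.2 [0.6787 0.1615 0.093 ]
230 169.19 [0.6788 0.1552 0.093 ]
247 169.28 [0.679  0.1017 0.093 ]
252 169.39 [0.6788 0.086  0.093 ]
256 169.4 [0.6789 0.0734 0.093 ]
260 169.29 [0.6794 0.0609 0.093 ]
```

Emit:
step_arm:
  increments:
    - [10, -2, 0, -0.3, 0, 0, 0]
    - [10, -4, 0, -0.6, 0, 0, 0]
    - [10, -5, 0, -0.6, 0, 0, 0]
    - [10, -5, 0, -0.6, 0, 0, 0]
    - [10, -5, 0, -0.6, 0, 0, 0]

```text
t: 18.5
ee_pos: [0.4671, 0.1319, 0.0486]
orientation: [0.711, 0.001, 0.704, -0.0]
force: [8.2, -0.5, -16.3]
opening: 0.0203
```

```bash
python3 g.py 8; python3 w.py 8 202; python3 - <<'E'
from m import *
a=cv2.imread("pics/s8.png");b=cv2.imread("pics/t8.png")
f=lambda im,x,y,w,h:cv2.resize(im[y:y+h,x:x+w],(400,int(400*h/w)),interpolation=cv2.INTER_CUBIC)
def crop(c,im,x,y,w,h):
    o=f(im,x,y,w,h).copy(); return o
cv2.imwrite("pics/f8.png",np.vstack([np.hstack([f(a,205,165,40,40),f(a,245,180,50,50)])[:,:]]))
E
```

```text
18.6 [0.46710176 0.13187393 0.04860617] 0.020359523294215007 [  8.06522476  -0.36860055 -17.62674003]
pointer_tip top [275.  204.2] 0.6 [0.5715 0.0125 0.075 ]
pointer_tip side [266.5 203. ] 0.93 [0.5688 0.0066 0.075 ]
index_finger top [225.5 201.3] 0.6 [0.5846 0.1727 0.039 ]
index_finger side [265.3 200.8] 0.64 [0.6178 0.0548 0.039 ]
expect pin [224.34341972 204.74788294] fing [224.17775432 204.5295694 ] ptr [275.34236884 202.56955478]
expect pin [221.09773181 193.31156279] fing [220.99927522 191.72918063] ptr [267.16027281 201.03910503]
224 201.19 [0.5768 0.1716 0.093 ]
228 201.26 [0.5767 0.1591 0.093 ]
230 201.26 [0.5768 0.1529 0.093 ]
247 201.35 [0.577 0.1   0.093]
252 201.31 [0.5772 0.0844 0.093 ]
256 201.57 [0.5766 0.072  0.093 ]
260 201.58 [0.5767 0.0595 0.093 ]
```

View pics/f8.png

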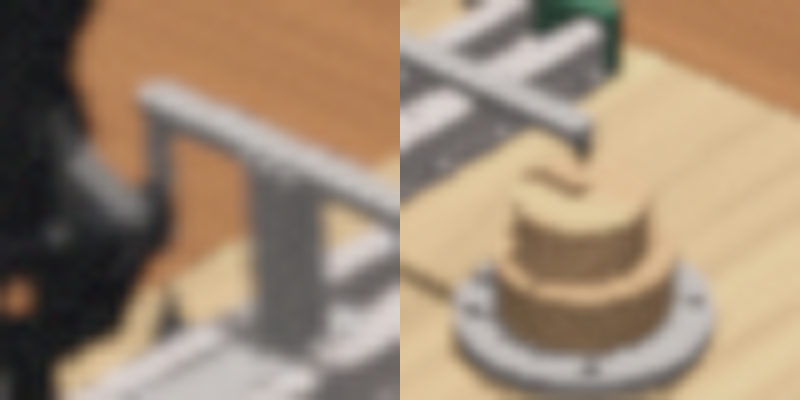

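View pics/st8.png

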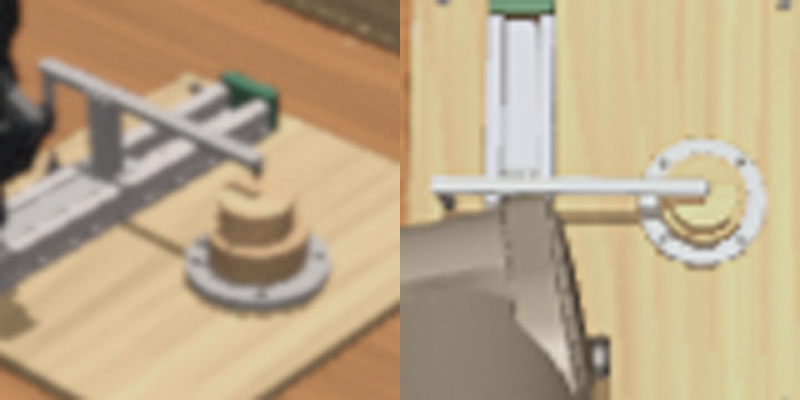

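```bash
python3 - <<'E'
from m import *
print("ptr",at_z("side",(268.1,199.4),.075),"pin",at_z("side",(222.2,193.5),.034))
for dx in(0,.002): print(proj("side",[.5767+dx,.0115,.075]),proj("side",[.574+dx,.1768,.039]),proj("top",[.574+dx,.1768,.039]))
# screw holes on plate rim in top/side as independent centre: fit outer ring edge ellipse by metal mask in t5
for n,c,g in(("t5","top",(275,205)),("s5","side",(268,219))):
    im=cv2.imread(f"pics/{n}.png"); h=cv2.cvtColor(im,cv2.COLOR_BGR2HSV)
    m=((h[...,1]<45)&(h[...,2]>(150 if c=="top" else 120))).astype(np.uint8)
    k,l,s,ce=cv2.connectedComponentsWithStats(m); i=min(range(1,k),key=lambda j:np.hypot(*(ce[j]-g))+(1e3 if s[j,4]<60 else 0))
    cs,_=cv2.findContours((l==i).astype(np.uint8),cv2.RETR_EXTERNAL,cv2.CHAIN_APPROX_NONE); e=cv2.fitEllipse(max(cs,key=len)); print(c,s[i],e,at_z(c,e[0],.024))
# finger+arm & pointer brightness rows in top8 near the arm
b=cv2.imread("pics/t8.png").astype(int)
for x in(228,250,262,270,274): print(x,[int(v) for v in b[197:209,x].mean(1)])
for x in(223,224,225): print(x,[int(v) for v in b[197:212,x].mean(1)])
E
```

```text
ptr [0.58409841 0.01491064 0.075     ] pin [0.57526736 0.17380996 0.034     ]
[267.16027281 201.03910503] [220.99927522 191.72918063] [224.17775432 204.5295694 ]
[267.691185   200.72129898] [221.52802204 191.44433638] [224.19228074 203.9190769 ]
top [263 193  26  25 260] ((275.0363464355469, 204.93972778320312), (24.587739944458008, 24.854087829589844), 74.68829345703125) [0.57641166 0.01164338 0.024     ]
side [252 213  32  17 221] ((267.5812683105469, 218.5347900390625), (17.7680606842041, 29.80381965637207), 89.4561538696289) [0.57551143 0.00948051 0.024     ]
228 [186, 184, 184, 206, 216, 222, 165, 178, 188, 191, 137, 114]
250 [190, 189, 188, 209, 218, 222, 176, 183, 189, 192, 148, 129]
262 [189, 188, 189, 189, 216, 223, 167, 166, 175, 152, 130, 129]
270 [200, 188, 187, 186, 214, 223, 188, 149, 139, 183, 182, 125]
274 [192, 193, 189, 184, 214, 223, 192, 149, 133, 194, 199, 196]
223 [188, 189, 187, 214, 218, 222, 149, 84, 121, 151, 162, 146, 121, 126, 134]
224 [183, 183, 182, 209, 217, 223, 152, 89, 74, 77, 122, 116, 118, 128, 136]
225 [182, 181, 178, 204, 216, 222, 158, 109, 92, 94, 120, 116, 119, 131, 136]
```

```bash
cat > e.py <<'E'
from m import *
import sys
def run(n,r0,tcp):
    b=cv2.imread(f"pics/t{n}.png").astype(float)
    B=[];F=[]
    for x in range(226,274):
        p=b[r0-8:r0+9,x,0]; k=int(np.argmax(p)); top=p[k]  # blue
        bg=np.median(p[:4]); h=(bg+top)/2
        i=k
        while p[i]>h:i-=1
        B.append(at_z("top",(x,r0-8+i+(h-p[i])/(p[i+1]-p[i])),.093)[:2])
        lo=p[k:k+4].min(); h=(lo+top)/2; i=k
        while p[i]>h:i+=1
        F.append(at_z("top",(x,r0-8+i-1+(p[i-1]-h)/(p[i-1]-p[i])),.093)[:2])
    for nm,E in(("back",np.array(B)),("front",np.array(F))):
        k=np.polyfit(E[:,1]-.1,E[:,0],1); r=E[:,0]-np.polyval(k,E[:,1]-.1); print(n,nm,"slope",k[0].round(4),"x@plate",np.polyval(k,-.0885).round(4),"x@pin",np.polyval(k,.077).round(4),"x@.1",k[1].round(4),"rms",r.std().round(4),"minus tcp",(k[1]-tcp).round(4))
run("5",170,.5692);run("7",201,.4713);run("8",202,.4671)
E
python3 e.py
```

```text
5 back slope -0.0147 x@plate 0.6831 x@pin 0.6807 x@.1 0.6818 rms 0.0045 minus tcp 0.1126
5 front slope -0.0367 x@plate 0.6764 x@pin 0.6703 x@.1 0.6731 rms 0.0037 minus tcp 0.1039
 ** On entry to DLASCL parameter number  4 had an illegal value
 ** On entry to DLASCL parameter number  4 had an illegal value
 ** On entry to DLASCL parameter number  4 had an illegal value
 ** On entry to DLASCL parameter number  4 had an illegal value
 ** On entry to DLASCL parameter number  5 had an illegal value
 ** On entry to DLASCL parameter number  4 had an illegal valuee.py:11: RuntimeWarning: invalid value encountered in scalar divide
  B.append(at_z("top",(x,r0-8+i+(h-p[i])/(p[i+1]-p[i])),.093)[:2])
Traceback (most recent call last):
  File "e.py", line 17, in <module>
    run("5",170,.5692);run("7",201,.4713);run("8",202,.4671)
                       ~~~^^^^^^^^^^^^^^^
  File "e.py", line 16, in run
    k=np.polyfit(E[:,1]-.1,E[:,0],1); r=E[:,0]-np.polyval(k,E[:,1]-.1); print(n,nm,"slope",k[0].round(4),"x@plate",np.polyval(k,-.0885).round(4),"x@pin",np.polyval(k,.077).round(4),"x@.1",k[1].round(4),"rms",r.std().round(4),"minus tcp",(k[1]-tcp).round(4))
numpy.linalg.LinAlgError: SVD did not converge in Linear Least Squares
```

```bash
sed -i 's/for x in range(226,274):/for x in [*range(226,231),*range(249,264)]:/; s/p=b\[r0-8:r0+9,x,0\]; k=int(np.argmax(p))/p=b[r0-8:r0+9,x,0]; k=6+int(np.argmax(p[6:11]))/; s/np.median(p\[:4\])/np.median(p[2:5])/; s/while p\[i\]>h:i-=1/while i>0 and p[i]>h:i-=1/' e.py
sed -i 's/E\[:,0\],1); r=/E[:,0],0); k=np.r_[0,k]; r=/; s/for nm,E in/print(np.array(B)[::4,0].round(4),np.array(F)[::4,0].round(4))\n    for nm,E in/' e.py; python3 e.py
```

```text
[0.6833 0.6836 0.6828 0.6827 0.6837] [0.6735 0.6736 0.6747 0.6749 0.6751]
5 back slope 0.0 x@plate 0.6832 x@pin 0.6832 x@.1 0.6832 rms 0.0004 minus tcp 0.114
5 front slope 0.0 x@plate 0.6745 x@pin 0.6745 x@.1 0.6745 rms 0.0006 minus tcp 0.1053
[0.5845 0.5845 0.5857 0.5857 0.5859] [0.5752 0.5754 0.5764 0.5765 0.5765]
7 back slope 0.0 x@plate 0.5854 x@pin 0.5854 x@.1 0.5854 rms 0.0006 minus tcp 0.1141
7 front slope 0.0 x@plate 0.5762 x@pin 0.5762 x@.1 0.5762 rms 0.0005 minus tcp 0.1049
[0.5812 0.5813 0.5816 0.5801 0.5802] [0.5719 0.5725 0.5727 0.5727 0.573 ]
8 back slope 0.0 x@plate 0.5809 x@pin 0.5809 x@.1 0.5809 rms 0.0007 minus tcp 0.1138
8 front slope 0.0 x@plate 0.5728 x@pin 0.5728 x@.1 0.5728 rms 0.0004 minus tcp 0.1057
```

Three frames agree that the arm line is 109.6 mm beyond the TCP in x. The jig line then calls for TCP x ≈ 0.4659, so 1.2 mm is left.

Emit:
step_arm:
  increments:
    - [10, -0.8, 0, -0.4, 0, 0, 0]
    - [10, -1.5, 0, -0.8, 0, 0, 0]
    - [10, -1.5, 0, -0.8, 0, 0, 0]
    - [10, -1.5, 0, -0.8, 0, 0, 0]
    - [10, -1.5, 0, -0.8, 0, 0, 0]
    - [10, -1.5, 0, -0.8, 0, 0, 0]

```text
t: 19.3
ee_pos: [0.4667, 0.1319, 0.0486]
orientation: [0.711, 0.001, 0.703, 0.0]
force: [7.9, -0.1, -12.1]
opening: 0.0206
```

```bash
python3 g.py 9; sed -i 's/^run.*/run("9",202,arm.read_state()["ee_pos"][0])/' e.py; python3 e.py
```

```text
19.4 [0.46668919 0.13189052 0.04858524] 0.02036964200573838 [  8.84595048  -0.35918155 -12.60605245]
pointer_tip top [274.7 204.4] 0.7 [0.5708 0.0135 0.075 ]
pointer_tip side [266.9 200.9] 0.78 [0.5768 0.0125 0.075 ]
index_finger top [225.5 201.9] 0.64 [0.5827 0.1727 0.039 ]
index_finger side [220.2 191.8] 0.68 [0.5722 0.1781 0.039 ]
expect pin [224.34341972 204.74788294] fing [224.17775432 204.5295694 ] ptr [275.34236884 202.56955478]
expect pin [221.09773181 193.31156279] fing [220.99927522 191.72918063] ptr [267.16027281 201.03910503]
[0.5808 0.5811 0.5799 0.5799 0.5797] [0.5721 0.5723 0.5722 0.5716 0.571 ]
9 back slope 0.0 x@plate 0.58 x@pin 0.58 x@.1 0.58 rms 0.0005 minus tcp 0.1133
9 front slope 0.0 x@plate 0.572 x@pin 0.572 x@.1 0.572 rms 0.0006 minus tcp 0.1053
```

View pics/st9.png

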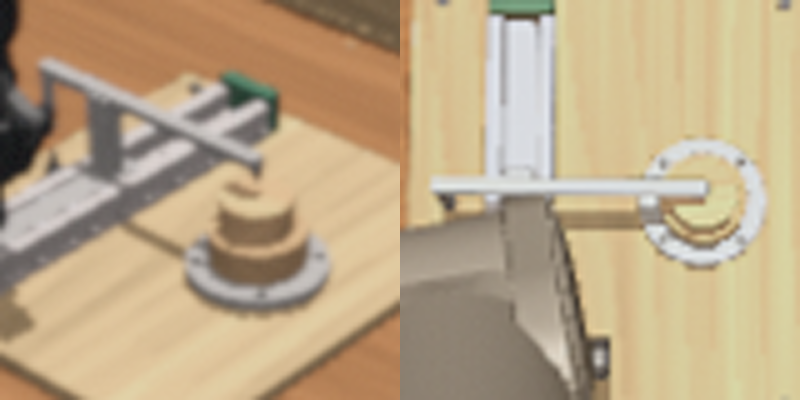

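Arm line now at 0.5760 against 0.5755 wanted, and the side camera has the pointer at (0.5768, 0.0125) over centre. One last small nudge, then settle and hand in.

Emit:
step_arm:
  increments:
    - [10, -1, 0, -0.3, 0, 0, 0]
    - [10, -1, 0, -0.3, 0, 0, 0]
    - [10, -1, 0, -0.3, 0, 0, 0]
    - [10, -1, 0, -0.3, 0, 0, 0]
    - [10, -1, 0, -0.3, 0, 0, 0]
    - [10, -1, 0, -0.3, 0, 0, 0]
    - [10, -1, 0, -0.3, 0, 0, 0]
    - [10, -1, 0, -0.3, 0, 0, 0]

```text
t: 20.27
ee_pos: [0.4661, 0.1319, 0.0486]
orientation: [0.712, 0.001, 0.702, 0.0]
force: [7.3, 0.4, -20.5]
opening: 0.0202
```

```bash
python3 - <<'E'
from h import *
snap("top","t9"); s=arm.read_state(); print(s["t"],s["ee_pos"],s["opening"],s["force"],abs(s["dq"]).max())
E
python3 e.py
```

```text
20.3167 [0.46610612 0.13188965 0.04863569] 0.02062780938712556 [  7.58636582   0.45881779 -20.21625267] 0.0020546704457247863
[0.5791 0.5791 0.5792 0.5792 0.5793] [0.5701 0.571  0.57   0.5699 0.57  ]
9 back slope 0.0 x@plate 0.5792 x@pin 0.5792 x@.1 0.5792 rms 0.0001 minus tcp 0.1131
9 front slope 0.0 x@plate 0.5703 x@pin 0.5703 x@.1 0.5703 rms 0.0006 minus tcp 0.1042
```

```bash
python3 -c "
from bench import arm
print(arm.finish_job())"
```

```text
the job is handed in; nothing more can be done
None
```

The job is handed in at about 20 s of the 61 s allowed. Both discs are stacked on the faceplate, and the arm is still holding the gauge at the mark with about a 60 N grip.

- **Wide disc:** its centre dot read (0.5765, 0.0117) in the top camera, against (0.5767, 0.0118) for the plate centre. That is within about 0.5 mm.
- **Narrow disc:** it looks concentric in the top picture, with its dot within about 1 mm of centre. The side-camera dot reading was unusable (weak contrast).
- **Gauge:** the cross-arm line lies at x = 0.5748 to 0.5757, depending on how I measured it; the jig line is at 0.5755. The arm was still, with about 7.5 N of spring pull on the tool.
- **Checks that disagreed:**
  - The networks' top-camera points for the pointer and finger were 6 to 9 mm off, in opposite directions, so I did not use them.
  - The last side-camera points before a final nudge of about 0.6 mm agreed within about 2 mm.
  - I never saw the finger directly over the pin, because the gripper hid it in the side view.
- **Vertical load:** about 20 N remained between the gripper and the knob at the end, below the 40 N limit.

I saw nothing else on the bench disturbed in the cropped pictures, but I took no full view of the bench at the end.

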